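# Set out the bearings in their parts dishes

## Robot

A 7-joint arm with a two-finger parallel gripper is mounted at the origin on the work surface. World frame = base frame: x ahead of the robot, y to its left, z up, the work surface at z = 0. Lengths are in mm, angles in rad, forces in N, time in s.
With the tool pointing down it reaches from about 425 to 875 mm from the base axis. Payload 4.7 kg.
Tool frame: the origin (TCP) lies between the finger pads; the fingertips stand 8 mm ahead of it and the grasp point (between the pads) lies 11 mm behind it; z points along the fingers, y is the line along which they close (so a half turn about z gives the same grasp; the last joint's range is limited). The gripper opens to 87 mm and grips with 3 to 60 N. Pads are 19 mm wide; open, the fingers measure 117 mm over their backs; the gripper's body (75 mm by 190 mm) begins 51 mm behind the grasp point.
Start: joints at [-1.298, 0.321, -0.07, 1.45, 0.023, 1.371, -0.057], TCP at [166.375, 628.366, 230.587] pointing down, gripper open.
Joint ranges: [-2.86, 2.86], [-0.3, 2.09], [-1.38, 1.24], [0.06, 2.45], [-1.56, 4.7], [0.09, 2.05], [-2.69, 2.69]. Speed limits (rad/s): [2.57, 2.57, 3.14, 3.14, 3.14, 3.14, 3.14].

## Interface

Orientations are given as a 3x3 rotation matrix whose columns are the frame's x, y, z axes.
In Python, from bench import arm gives the robot as it stands.
- The arm moves only by the tool advance, called after ">>>" in YAML: its name, and indented under it one key for each argument. Schema: {"type":"object","properties":{"segments":{"type":"object","properties":{"aperture":{"type":"array","items":{"type":"number"},"minItems":1,"maxItems":10},"x":{"type":"array","items":{"type":"number"},"minItems":1,"maxItems":10},"y":{"type":"array","items":{"type":"number"},"minItems":1,"maxItems":10},"z":{"type":"array","items":{"type":"number"},"minItems":1,"maxItems":10},"ax":{"type":"array","items":{"type":"number"},"minItems":1,"maxItems":10},"ay":{"type":"array","items":{"type":"number"},"minItems":1,"maxItems":10},"az":{"type":"array","items":{"type":"number"},"minItems":1,"maxItems":10}},"additionalProperties":false,"required":["aperture","x","y","z","ax","ay","az"]},"clamp_n":{"type":"number"},"only":{"type":"string"},"quiet":{"type":"boolean"},"lines":{"type":"string"}},"required":["segments"],"additionalProperties":false}. segments is an object with one list for each field, all of the same length, 1 to 10, a row being the entries at one place: aperture (the finger opening in mm), x, y, z (the shift in shares of 200 mm (1.0 is 200 mm)), ax, ay, az (a rotation vector in parts of the range, where 1.0 means 4 rad); each row shifts and turns the commanded pose from where the row before left it, along the tool's axes as they then stand; what a row does not reach is not made up. A row lasts 1/10 s, in which the tool goes at most 50 mm and 0.15 rad, less where a joint would pass 70% of its speed; a pose out of reach is approached as far as the arm can. The fingers move at their own pace and stop on an object; clamp_n is the grip in N (left out, the last holds). Time passes only in rows, so rows that do not move let the fingers close. The tool returns the time, the measured TCP pose, the force, the opening and the grip force at its end. only (a regular expression) keeps the lines of the reply that match it, lines (a string "A,B") keeps lines A to B, and quiet returns only ok. Shift and turn numbers lie between -1 and 1, and a call with a number outside is refused. Input that does not fit is refused with a message, and nothing moves.
- arm.read_state(): the state, without advancing time (a new reading comes with each control period).
- arm.snapshot(name): name is "scene" or "top"; returns a dict with "img" (400x640x3 uint8, red, green, blue), "fx", "fy", "cx", "cy" (pixels), "pose" (4x4, takes a point from camera to world coordinates). Camera axes: x right, y up, looking along -z (the intrinsics and any distortion apply to the point x, -y, -z); pixel columns grow to the right and rows downward; lengths in mm; the calibration is good to about 2 mm. A picture is of the moment at which its call begins. There is no depth.
- arm.sign_off(): hands the job in; it is judged then, once.
The state is a dict: "time_s": time; "qpos": joint angles; "dq": joint speeds; "joint_torque": joint torques, N m; "tcp_pos": TCP position; "tcp_rot": TCP orientation; "ft_force": force on the tool from outside, world axes, zero at the start; "wrist_torque": the same for the moment, N m; "grip_width": finger opening in mm; "grip_force": force on a finger pad.
Only numpy, scipy, OpenCV 4.12 (cv2) and the standard library are available. Lean on these libraries where they do the work, as an engineer would, in place of code of your own. Each camera call takes 0.05 s, during which the arm holds its last target. There are 200 camera calls.

## Task

Lay out the four ball bearings for the gearbox rebuild: put each one into the round parts dish of its own size, the smallest bearing in the smallest dish, the next in the next, up to the largest in the largest, each lying flat on the dish floor. Set them down rather than dropping them, and leave the two solid steel blanks where they lie.

Things in the scene. Friction and masses are not known exactly. Their poses are not given: they have to be found in the camera images.
- bearing_28: the smallest ball bearing: a loose, flat steel ring with a dark seal between its two bright races, outside diameter 28 mm, height 16 mm, bore 10 mm (open through), about 50 g; lies flat on the bench; origin at the centre of its underside, z up along its axis
- bearing_40: the second smallest ball bearing: a loose, flat steel ring with a dark seal between its two bright races, outside diameter 40 mm, height 18 mm, bore 16 mm (open through), about 110 g; lies flat on the bench; origin at the centre of its underside, z up along its axis
- bearing_52: the second largest ball bearing: a loose, flat steel ring with a dark seal between its two bright races, outside diameter 52 mm, height 20 mm, bore 22 mm (open through), about 200 g; lies flat on the bench; origin at the centre of its underside, z up along its axis
- bearing_66: the largest ball bearing: a loose, flat steel ring with a dark seal between its two bright races, outside diameter 66 mm, height 24 mm, bore 30 mm (open through), about 360 g; lies flat on the bench; origin at the centre of its underside, z up along its axis
- dish_52: the smallest of the four shallow round aluminium parts dishes, fixed to the bench by its magnet: inside diameter 52 mm, outside 58 mm, dark flat floor 3 mm above the bench, rim 7 mm above the bench and 3 mm thick; origin at the centre of its underside (on the bench), z up
- dish_64: the second smallest of the four shallow round aluminium parts dishes, fixed to the bench by its magnet: inside diameter 64 mm, outside 70 mm, dark flat floor 3 mm above the bench, rim 7 mm above the bench and 3 mm thick; origin at the centre of its underside (on the bench), z up
- dish_76: the second largest of the four shallow round aluminium parts dishes, fixed to the bench by its magnet: inside diameter 76 mm, outside 82 mm, dark flat floor 3 mm above the bench, rim 7 mm above the bench and 3 mm thick; origin at the centre of its underside (on the bench), z up
- dish_90: the largest of the four shallow round aluminium parts dishes, fixed to the bench by its magnet: inside diameter 90 mm, outside 96 mm, dark flat floor 3 mm above the bench, rim 7 mm above the bench and 3 mm thick; origin at the centre of its underside (on the bench), z up
- blank_58: a loose solid steel blank (plain disc with no hole) of 58 mm diameter and 18 mm height that is to stay where it is; origin at the centre of its underside
- blank_40: a loose solid steel blank (plain disc with no hole) of 40 mm diameter and 20 mm height that is to stay where it is; origin at the centre of its underside. Besides these listed things a hexagon nut, a short steel bar and a screw, all under 50 mm long and at most 20 mm high, lie among them, at least 90 mm centre to centre from any listed thing; they are not part of the job

How it is judged (in metres and radians):
At the end, for the whole second after the job is handed in: Each of the four bearings lies flat (tilted less than 0.1 rad) on the floor of the dish of its own size rank (its centre less than 14 mm from the dish's centre, its underside 1 to 6 mm above the dish's underside) and is at rest (horizontal distance between bearing_28 and dish_52 below 0.014 m and z of bearing_28 in the frame of dish_52 between 0.001 and 0.006 m and angle between each of bearing_28, bearing_40, bearing_52, bearing_66's own z axis and vertical below 0.1 rad and linear speed of each of bearing_28, bearing_40, bearing_52, bearing_66 below 0.02 m/s and horizontal distance between bearing_40 and dish_64 below 0.014 m and z of bearing_40 in the frame of dish_64 between 0.001 and 0.006 m and horizontal distance between bearing_52 and dish_76 below 0.014 m and z of bearing_52 in the frame of dish_76 between 0.001 and 0.006 m and horizontal distance between bearing_66 and dish_90 below 0.014 m and z of bearing_66 in the frame of dish_90 between 0.001 and 0.006 m); the robot touches nothing.
It fails at once if a bearing is dropped: off the fingers with its underside more than 40 mm above the bench ((height (world z) of bearing_28 above 0.04 m and contact force between bearing_28 and the fingers below 0.001 N) or (height (world z) of bearing_40 above 0.04 m and contact force between bearing_40 and the fingers below 0.001 N) or (height (world z) of bearing_52 above 0.04 m and contact force between bearing_52 and the fingers below 0.001 N) or (height (world z) of bearing_66 above 0.04 m and contact force between bearing_66 and the fingers below 0.001 N)).
It fails at once if a solid blank is moved more than 15 mm (distance of any of blank_58, blank_40 from where it was at the start of the episode above 0.015 m).
It also fails if it takes over 86 s, if anything falls off the work surface, if the arm or the gripper's body presses on something with over 40 N, if the wrist force passes 120 N, or if a joint passes its speed limit or range.

## Working session

There is one attempt and no reset: what is moved stays moved. The work goes in short steps, Python scripts to look and compute and a tool call to move; the robot and the scene stay as the last step left them, time stands still between calls to the robot, and variables do not carry over. Pictures are saved under pics/ and viewed, at most 14 in all, crops included, and the job is handed in when it is done.

```bash
mkdir -p pics; ls; python3 - <<'E'
from bench import arm
import cv2,numpy as np
for n in("top","scene"):
    s=arm.snapshot(n);cv2.imwrite(f"pics/{n}0.png",s["img"][:,:,::-1]);print(n,{k:s[k] for k in s if k!="img"})
st=arm.read_state();print(st["tcp_pos"],st["tcp_rot"],st["grip_width"],st["time_s"])
E
```

```text
bench.py
pics
top {'fx': 512.6813363119909, 'fy': 512.6813363119909, 'cx': 318.96388101719043, 'cy': 201.6705903859049, 'pose': array([[-6.07110308e-03,  9.76931993e-01, -2.13464335e-01,
         3.31107893e+02],
       [-9.99979822e-01, -5.53195999e-03,  3.12291924e-03,
         1.89781812e+01],
       [ 1.87000355e-03,  2.13478987e-01,  9.76945866e-01,
         1.18470904e+03],
       [ 0.00000000e+00,  0.00000000e+00,  0.00000000e+00,
         1.00000000e+00]])}
scene {'fx': 400.92773958179987, 'fy': 400.92773958179987, 'cx': 315.27602893749145, 'cy': 203.21455527308532, 'pose': array([[ 8.38062228e-01, -2.95188414e-01,  4.58819684e-01,
         9.94878834e+02],
       [ 5.45432136e-01,  4.72544418e-01, -6.92246746e-01,
        -6.52208163e+02],
       [-1.24694613e-02,  8.30400851e-01,  5.57026875e-01,
         5.54220955e+02],
       [ 0.00000000e+00,  0.00000000e+00,  0.00000000e+00,
         1.00000000e+00]])}
[166.2689495  627.88908116 229.59920112] [[-9.66713341e-01  2.55861695e-01 -3.30702530e-04]
 [ 2.55861889e-01  9.66711955e-01 -1.63998348e-03]
 [-9.99148627e-05 -1.67000808e-03 -9.99998601e-01]] 87.09979783449968 0.1
```

View pics/top0.png

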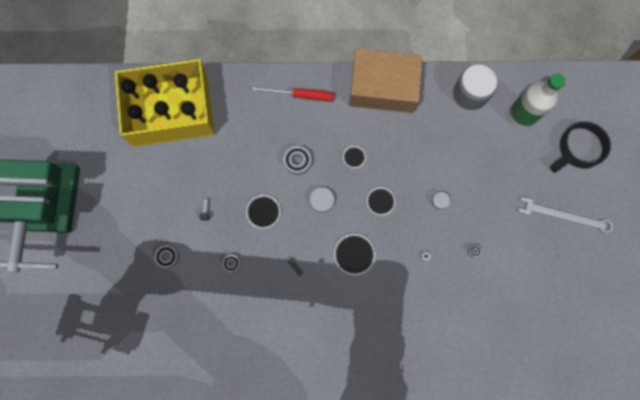

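View pics/scene0.png

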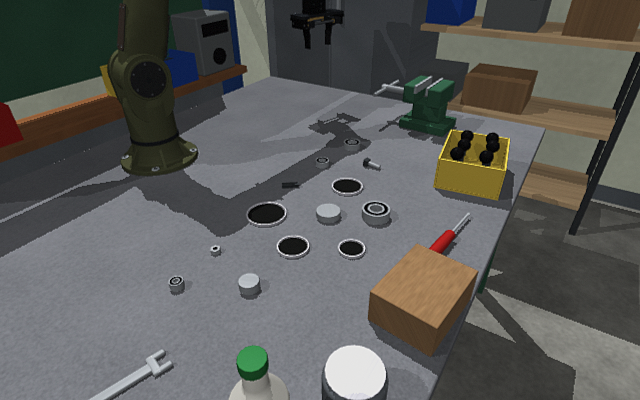

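The top view shows:
- Dishes at about (354,156), (380,201), (263,211) and (354,254).
- Bearings at (297,159), (166,256), (231,262) and (474,250).
- Blanks at (321,199) and (441,200).
- Nut at (426,256), screw at (205,208) and bar at (295,267).

The scene view agrees with this. Next I'll measure them.

```bash
cat > meas.py <<'E'
import numpy as np,cv2
def ray(s,u,v):
    d=np.array([(u-s["cx"])/s["fx"],-(v-s["cy"])/s["fy"],-1.]);R=s["pose"]
    return R[:3,3],R[:3,:3]@d
def onplane(s,u,v,z):
    o,d=ray(s,u,v);return (o+d*(z-o[2])/d[2])
def proj(s,p):
    q=np.linalg.inv(s["pose"])@np.r_[p,1];return s["cx"]+s["fx"]*q[0]/-q[2],s["cy"]+s["fy"]*q[1]/q[2]
def warp(s,c,z,half=60,k=4):
    "metric patch of plane z around c: k px/mm... row down=-x, col right=-y"
    cs=[(half,half),(half,-half),(-half,-half),(-half,half)]
    src=np.float32([proj(s,[c[0]+a,c[1]+b,z]) for a,b in cs]);n=2*half*k
    return cv2.warpPerspective(s["img"],cv2.getPerspectiveTransform(src,np.float32([[0,0],[n,0],[n,n],[0,n]])),(n,n),flags=cv2.INTER_CUBIC)
E
python3 - <<'E'
from bench import arm
import cv2,numpy as np
from meas import *
s=arm.snapshot("top")
T={"d52":(354,156,5),"d64":(380,201,5),"d76":(263,211,5),"d90":(354,254,5),"b28":(474,250,16),"b40":(231,262,18),"b52":(166,256,20),"b66":(297,159,24),"k58":(321,199,18),"k40":(441,200,20)}
L=[]
for n,(u,v,z) in T.items():
    c=onplane(s,u,v,z);print(n,c.round(0))
    p=cv2.resize(warp(s,c,z),(150,150),interpolation=cv2.INTER_AREA);cv2.putText(p,n,(3,12),0,.4,(255,255,0));L.append(p)
cv2.imwrite("pics/m1.png",np.vstack([np.hstack(L[:5]),np.hstack(L[5:])])[:,:,::-1])
E
```

```text
d52 [701. -70.   5.]
d64 [ 590. -129.    5.]
d76 [567. 147.   5.]
d90 [465. -65.   5.]
b28 [ 471. -339.   16.]
b40 [447. 216.  18.]
b52 [461. 363.  20.]
b66 [688.  66.  24.]
k58 [592.  10.  18.]
k40 [ 588. -269.   20.]
```

View pics/m1.png

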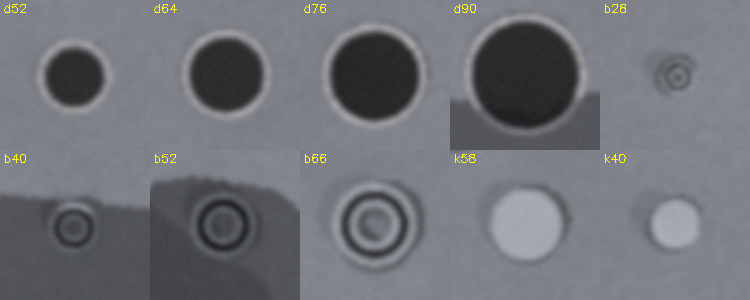

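```bash
cat >> meas.py <<'E'
T={"d52":((701,-70,5),52),"d64":((590,-129,5),64),"d76":((567,147,5),76),"d90":((465,-65,5),90),"b28":((471,-339,16),28),"b40":((447,216,18),40),"b52":((461,363,20),52),"b66":((688,66,24),66),"k58":((592,10,18),58),"k40":((588,-269,20),40)}
def find(s,n,c=None,k=6):
    c0,D=T[n];c=np.array(c if c is not None else c0[:2],float);z=c0[2]
    for _ in range(3):
        half=int(D*.5+3);g=cv2.cvtColor(warp(s,c,z,half,k),cv2.COLOR_RGB2GRAY)
        g=cv2.GaussianBlur(g,(0,0),k*.7);m=np.zeros_like(g);cv2.circle(m,(half*k,half*k),int((D/2+(2 if n[0]!='b' else -1))*k),255,-1)
        t=cv2.threshold(g[m>0],0,255,cv2.THRESH_OTSU)[0]
        b=((g>t) if n[0]=='k' else (g<=t)).astype(np.uint8)*255&m
        cn=max(cv2.findContours(b,cv2.RETR_EXTERNAL,cv2.CHAIN_APPROX_NONE)[0],key=cv2.contourArea)
        (x,y),ax,_a=cv2.fitEllipse(cv2.convexHull(cn))
        c=c+[half-y/k,half-x/k]
    return c,np.array(ax)/k
E
python3 - <<'E'
from bench import arm
from meas import *
a=arm.snapshot("top");b=arm.snapshot("scene")
for n in T:
    r=[find(s,n) for s in(a,b)]
    print(n,*[x.round(1) for q in r for x in q])
E
```

```text
d52 [699.  -69.2] [45.8 45.9] [697.6 -69.9] [47.8 49.2]
d64 [ 589.9 -129.8] [57.8 58.2] [ 588.8 -130.3] [60.  61.5]
d76 [566.3 147. ] [69.4 70.1] [566.2 144.7] [69.1 72.6]
d90 [464.1 -65. ] [83.5 84.8] [464.6 -66.5] [82.9 87.3]
b28 [ 471.8 -338.6] [24.3 26.1] [ 469.8 -341.6] [21.6 22.4]
b40 [443.9 216.8] [31.  34.1] [446.3 211.5] [31.8 35. ]
b52 [461.  364.8] [41.9 42.2] [452.1 361.4] [50. 50.]
b66 [688.3  66.9] [54.2 54.3] [688.1  64.2] [55.1 55.5]
k58 [592.6   9.8] [54.2 54.8] [592.7   7.2] [55.9 56.8]
k40 [ 588.3 -269.7] [36.4 37.3] [ 588.5 -269.9] [38.3 39. ]
```

Careful with the scale: shifts go in shares of 200 mm and turns go in shares of 4 rad. That gives: -37 mm / 200 = -0.185, -33 mm / 200 = -0.165, -0.13 rad / 4 = -0.0325.

>>> advance:
  segments: {"aperture": [87,87,87,87,87,87,87,87,87,87],"x": [0,0,-0.185,-0.185,-0.185,-0.185,-0.185,-0.185,-0.185,-0.185],"y": [0,0,-0.165,-0.165,-0.165,-0.165,-0.165,-0.165,-0.165,-0.165],"z": [0,0,0.05,0.05,0.1,0.1,0.1,0.1,0.1,0.1],"ax": [0,0,0,0,0,0,0,0,0,0],"ay": [0,0,0,0,0,0,0,0,0,0],"az": [-0.0325,-0.0325,0,0,0,0,0,0,0,0]}
  clamp_n: 30

```text
time_s: 1.25
tcp_pos: [448.7, 376.9, 98.1]
tcp_rot: [[-1.0, -0.001, 0.001], [-0.001, 1.0, 0.0], [-0.001, 0.0, -1.0]]
ft_force: [1.3, 0.6, -0.7]
grip_width: 86.9
grip_force: 0.0
```

```bash
python3 -c "
from bench import arm;s=arm.read_state();print(s['qpos'],s['tcp_rot'],s['tcp_pos'])"
```

```text
[-0.82976011  0.2840304   0.09978085  1.77526133 -0.03161981  1.08315564
  0.85310484] [[-9.99998806e-01 -1.46099787e-03  5.02895256e-04]
 [-1.46075981e-03  9.99998821e-01  4.73426768e-04]
 [-5.03586339e-04  4.72691594e-04 -9.99999761e-01]] [448.66454116 376.93284814  98.0691687 ]
```

>>> advance:
  segments: {"aperture": [87,87],"x": [0,0],"y": [0,0],"z": [0,0],"ax": [0,0],"ay": [0,0],"az": [0,0]}

```text
time_s: 1.45
tcp_pos: [448.3, 376.6, 97.9]
tcp_rot: [[-1.0, 0.002, -0.001], [0.002, 1.0, -0.001], [0.001, -0.001, -1.0]]
ft_force: [-0.8, 0.7, 0.3]
grip_width: 87.5
grip_force: 0.0
```

```bash
python3 - <<'E'
from bench import arm
from meas import *
import cv2
a=arm.snapshot("top");b=arm.snapshot("scene")
for n in ("b28","b40","b52"):
    r=[find(s,n) for s in(a,b)]
    print(n,*[x.round(1) for q in r for x in q])
L=[cv2.resize(warp(s,T[n][0],T[n][0][2],50),(250,250)) for s in(a,b) for n in("b52","b40","b28")]
cv2.imwrite("pics/m2.png",np.vstack([np.hstack(L[:3]),np.hstack(L[3:])])[:,:,::-1])
E
```

```text
b28 [ 471.8 -338.6] [24.4 26.1] [ 469.8 -341.6] [21.7 22.4]
b40 [444.8 216.6] [31.6 31.9] [447.5 210.9] [31.4 37.4]
b52 [468.5 391.1] [37.2 47.7] [463.9 359.6] [44.1 45.6]
```

View pics/m2.png

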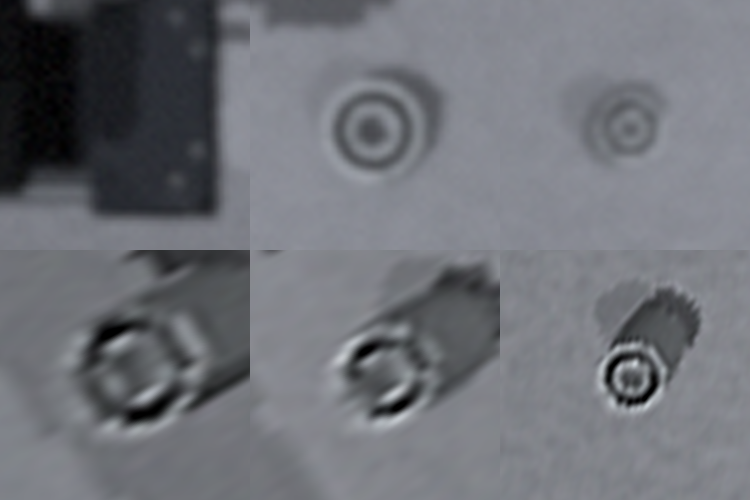

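The patches show b52 near (461.5,361.5) mm, b40 near (445.5,214) and b28 near (470.5,-340.5). The two views differ by a few mm in y, which is within the finger clearance.

To row units: 20 mm / 200 = 0.1, 17 mm / 200 = 0.085.

>>> advance:
  segments: {"aperture": [87,87,87,87,87,87,40,40,40,40],"x": [-0.033,-0.033,0,0,0,0,0,0,0,0],"y": [-0.0375,-0.0375,0,0,0,0,0,0,0,0],"z": [0.1,0.1,0.085,0.065,0.0625,0,0,0,0,0],"ax": [0,0,0,0,0,0,0,0,0,0],"ay": [0,0,0,0,0,0,0,0,0,0],"az": [0,0,0,0,0,0,0,0,0,0]}
  clamp_n: 30

```text
time_s: 2.55
tcp_pos: [461.1, 363.6, 16.7]
tcp_rot: [[-1.0, -0.001, 0.001], [-0.001, 1.0, 0.001], [-0.001, 0.001, -1.0]]
ft_force: [0.4, 0.1, -0.3]
grip_width: 62.7
grip_force: 0.0
```

To row units: 1.7 mm / 200 = 0.0085.

>>> advance:
  segments: {"aperture": [40,40,40,40,40],"x": [0,0,0,0,0],"y": [0,0,0,0,0],"z": [0.0085,0,0,0,0],"ax": [0,0,0,0,0],"ay": [0,0,0,0,0],"az": [0,0,0,0,0]}

```text
time_s: 3.05
tcp_pos: [461.0, 364.5, 15.0]
tcp_rot: [[-1.0, -0.002, 0.001], [-0.002, 1.0, 0.002], [-0.001, 0.002, -1.0]]
ft_force: [0.9, 3.8, 2.9]
grip_width: 50.3
grip_force: 30.0
```

To row units: -12 mm / 200 = -0.06, -8 mm / 200 = -0.04.

>>> advance:
  segments: {"aperture": [40,40,40,40],"x": [0,0,0,0],"y": [0,0,0,0],"z": [-0.04,-0.06,-0.06,0],"ax": [0,0,0,0],"ay": [0,0,0,0],"az": [0,0,0,0]}

```text
time_s: 3.45
tcp_pos: [462.0, 363.6, 48.6]
tcp_rot: [[-1.0, -0.001, 0.003], [-0.001, 1.0, 0.002], [-0.003, 0.002, -1.0]]
ft_force: [1.5, 0.5, -2.2]
grip_width: 50.2
grip_force: 30.0
```

```bash
python3 - <<'E'
from bench import arm
from meas import *
s=arm.snapshot("scene");u,v=map(int,proj(s,[461,364,50]))
cv2.imwrite("pics/g1.png",cv2.resize(s["img"][v-50:v+50,u-60:u+60,::-1],(600,500)))
E
```

```text
(no output)
```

View pics/g1.png

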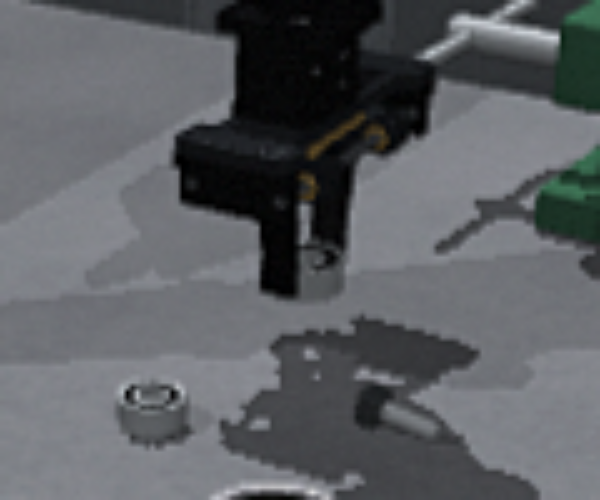

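Bearing held level between the fingers at crop (320,270). On to dish_76.

To row units: -40 mm / 200 = -0.2, -37 mm / 200 = -0.185.

>>> advance:
  segments: {"aperture": [40,40,40,40,40,40,40,40,40],"x": [-0.05,-0.1,-0.1,-0.1,-0.08,-0.06,-0.0315,0,0],"y": [-0.1,-0.2,-0.2,-0.2,-0.185,-0.135,-0.065,0,0],"z": [0,0,0,0,0,0,0,0,0],"ax": [0,0,0,0,0,0,0,0,0],"ay": [0,0,0,0,0,0,0,0,0],"az": [0,0,0,0,0,0,0,0,0]}

```text
time_s: 4.4
tcp_pos: [564.4, 148.4, 46.1]
tcp_rot: [[-1.0, -0.003, -0.001], [-0.003, 1.0, 0.001], [0.001, 0.001, -1.0]]
ft_force: [-0.2, 0.3, -2.4]
grip_width: 50.2
grip_force: 30.0
```

To row units: 10 mm / 200 = 0.05, 5 mm / 200 = 0.025.

>>> advance:
  segments: {"aperture": [40,40,40,40,40,40],"x": [-0.005,0,0,0,0,0],"y": [0,0,0,0,0,0],"z": [0.05,0.05,0.025,0.005,0,0],"ax": [0,0,0,0,0,0],"ay": [0,0,0,0,0,0],"az": [0,0,0,0,0,0]}

```text
time_s: 5.0
tcp_pos: [566.5, 146.6, 20.6]
tcp_rot: [[-1.0, -0.001, 0.001], [-0.001, 1.0, 0.0], [-0.001, 0.0, -1.0]]
ft_force: [0.6, -0.7, -2.3]
grip_width: 49.8
grip_force: 30.0
```

To row units: 1 mm / 200 = 0.005, 0.5 mm / 200 = 0.0025.

>>> advance:
  segments: {"aperture": [40,40,40,40],"x": [0,0,0,0],"y": [0,0,0,0],"z": [0.005,0.005,0.0025,0],"ax": [0,0,0,0],"ay": [0,0,0,0],"az": [0,0,0,0]}

```text
time_s: 5.4
tcp_pos: [566.4, 146.4, 18.1]
tcp_rot: [[-1.0, -0.001, 0.0], [-0.001, 1.0, 0.0], [-0.0, 0.0, -1.0]]
ft_force: [0.9, 0.2, -1.5]
grip_width: 50.1
grip_force: 30.0
```

To row units: -30 mm / 200 = -0.15, 20 mm / 200 = 0.1.

>>> advance:
  segments: {"aperture": [87,87,87,87,87,87,87,87,87,87],"x": [0,0,0,0,0,0,0.1,0.15,0.15,0.15],"y": [0,0,0,0,0,0,0.05,0.1,0.15,0.05],"z": [0,0,0,0,-0.05,-0.15,-0.15,0,0,0],"ax": [0,0,0,0,0,0,0,0,0,0],"ay": [0,0,0,0,0,0,0,0,0,0],"az": [0,0,0,0,0,0,0,0,0,0]}

```text
time_s: 6.4
tcp_pos: [455.1, 219.6, 89.3]
tcp_rot: [[-1.0, -0.004, 0.002], [-0.004, 1.0, 0.003], [-0.002, 0.003, -1.0]]
ft_force: [0.5, 0.5, 0.7]
grip_width: 87.0
grip_force: 0.0
```

```bash
python3 - <<'E'
from bench import arm
from meas import *
a=arm.snapshot("top");b=arm.snapshot("scene")
T["b52"]=((566,147,23),52)
for s in(a,b): print(*find(s,"b52"),*find(s,"d76"))
cv2.imwrite("pics/p1.png",np.hstack([cv2.resize(warp(s,(566,147),15),(400,400)) for s in(a,b)])[:,:,::-1])
E
```

```text
[566.75072479 144.70271556] [40.98982747 41.68479411] [566.12074788 146.30791982] [70.29223124 70.90255229]
[567.63345083 140.67093658] [42.69973755 43.3545634 ] [566.87089284 143.88009389] [67.96888224 72.30101013]
```

View pics/p1.png

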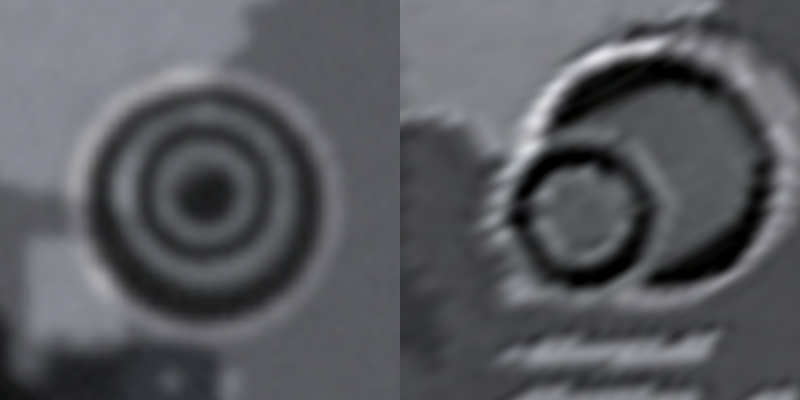

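Bearing_52 lies flat in dish_76 (ring at (200,195) in the left patch), off centre by only about 2 mm. Next is bearing_40.

To row units: 20 mm / 200 = 0.1, 16 mm / 200 = 0.08.

>>> advance:
  segments: {"aperture": [87,87,87,87,87],"x": [0.05,0,0,0,0],"y": [0,0,0,0,0],"z": [0.1,0.1,0.08,0,0],"ax": [0,0,0,0,0],"ay": [0,0,0,0,0],"az": [0,0,0,0,0]}

```text
time_s: 7.0
tcp_pos: [447.0, 215.9, 32.5]
tcp_rot: [[-1.0, -0.0, 0.001], [-0.0, 1.0, -0.0], [-0.001, -0.0, -1.0]]
ft_force: [-0.7, 0.2, -0.7]
grip_width: 86.7
grip_force: 0.0
```

To row units: 10 mm / 200 = 0.05, 7.5 mm / 200 = 0.0375.

>>> advance:
  segments: {"aperture": [87,87,87,30,30,30,30,30,30,30],"x": [0.01,0,0,0,0,0,0,0,0,0],"y": [0,0,0,0,0,0,0,0,0,0],"z": [0.05,0.0375,0,0,0,0,0,0,0,0],"ax": [0,0,0,0,0,0,0,0,0,0],"ay": [0,0,0,0,0,0,0,0,0,0],"az": [0,0,0,0,0,0,0,0,0,0]}

```text
time_s: 8.0
tcp_pos: [444.2, 216.5, 14.4]
tcp_rot: [[-1.0, -0.001, 0.0], [-0.001, 1.0, 0.0], [-0.0, 0.0, -1.0]]
ft_force: [0.8, 1.0, 0.2]
grip_width: 39.0
grip_force: 28.9
```

>>> advance:
  segments: {"aperture": [30,30,30],"x": [0,0,0],"y": [0,0,0],"z": [0,0,0],"ax": [0,0,0],"ay": [0,0,0],"az": [0,0,0]}

```text
time_s: 8.3
tcp_pos: [444.2, 216.4, 14.4]
tcp_rot: [[-1.0, -0.001, 0.0], [-0.001, 1.0, 0.0], [-0.0, 0.0, -1.0]]
ft_force: [-0.4, 0.0, 0.4]
grip_width: 39.1
grip_force: 30.0
```

To row units: -48 mm / 200 = -0.24, -40 mm / 200 = -0.2.

>>> advance:
  segments: {"aperture": [30,30,30,30,30,30,30,30,30,30],"x": [0,0,-0.03,-0.08,-0.1,-0.1,-0.1,-0.1,-0.1,-0.07],"y": [0,0,-0.08,-0.2,-0.24,-0.24,-0.24,-0.24,-0.24,-0.15],"z": [-0.05,-0.075,-0.04,0,0,0,0,0,0,0],"ax": [0,0,0,0,0,0,0,0,0,0],"ay": [0,0,0,0,0,0,0,0,0,0],"az": [0,0,0,0,0,0,0,0,0,0]}

```text
time_s: 9.3
tcp_pos: [577.3, -105.1, 48.2]
tcp_rot: [[-1.0, 0.002, 0.001], [0.002, 1.0, -0.002], [-0.001, -0.002, -1.0]]
ft_force: [0.8, 0.7, -1.1]
grip_width: 38.9
grip_force: 30.0
```

>>> advance:
  segments: {"aperture": [30,30,30],"x": [-0.0475,0,0],"y": [-0.1,0,0],"z": [0,0,0],"ax": [0,0,0],"ay": [0,0,0],"az": [0,0,0]}

```text
time_s: 9.6
tcp_pos: [585.8, -120.3, 47.4]
tcp_rot: [[-1.0, -0.0, -0.001], [-0.0, 1.0, 0.001], [0.001, 0.001, -1.0]]
ft_force: [-0.7, 0.1, -1.5]
grip_width: 38.6
grip_force: 30.0
```

To row units: 10 mm / 200 = 0.05, -9.5 mm / 200 = -0.0475.

>>> advance:
  segments: {"aperture": [30,30,30,30,30,30],"x": [-0.02,0,0,0,0,0],"y": [-0.0475,0,0,0,0,0],"z": [0.025,0.05,0.04,0.02,0,0],"ax": [0,0,0,0,0,0],"ay": [0,0,0,0,0,0],"az": [0,0,0,0,0,0]}

```text
time_s: 10.2
tcp_pos: [590.2, -129.5, 20.2]
tcp_rot: [[-1.0, -0.002, -0.0], [-0.002, 1.0, 0.0], [0.0, 0.0, -1.0]]
ft_force: [0.0, -0.0, -0.5]
grip_width: 38.7
grip_force: 30.0
```

To row units: -30 mm / 200 = -0.15, -25 mm / 200 = -0.125.

>>> advance:
  segments: {"aperture": [30,30,30,87,87,87,87,87,87,87],"x": [0,0,0,0,0,0,0,0,0,0],"y": [0,0,0,0,0,0,0,0,0,0],"z": [0.006,0.006,0,0,0,0,0,-0.05,-0.15,-0.125],"ax": [0,0,0,0,0,0,0,0,0,0],"ay": [0,0,0,0,0,0,0,0,0,0],"az": [0,0,0,0,0,0,0,0,0,0]}

```text
time_s: 11.2
tcp_pos: [590.3, -130.0, 84.5]
tcp_rot: [[-1.0, -0.001, 0.0], [-0.001, 1.0, -0.0], [-0.0, -0.0, -1.0]]
ft_force: [1.4, 0.2, -0.3]
grip_width: 83.7
grip_force: 0.0
```

>>> advance:
  segments: {"aperture": [87,87,87,87,87,87,87,87],"x": [-0.05,-0.1,-0.11,-0.11,-0.07,-0.045,0,0],"y": [0.1,0.2,0.23,0.23,0.13,0.09,0,0],"z": [0,0,0,0,0,0,0,0],"ax": [0,0,0,0,0,0,0,0],"ay": [0,0,0,0,0,0,0,0],"az": [0,0,0,0,0,0,0,0]}

```text
time_s: 12.0
tcp_pos: [685.8, 62.3, 83.0]
tcp_rot: [[-1.0, 0.0, -0.001], [0.0, 1.0, -0.002], [0.001, -0.002, -1.0]]
ft_force: [-0.5, -1.3, -0.4]
grip_width: 87.0
grip_force: 0.0
```

```bash
python3 - <<'E'
from bench import arm
from meas import *
a=arm.snapshot("top");b=arm.snapshot("scene")
T["b40"]=((590,-130,21),40)
for s in(a,b): print(*find(s,"b40"),*find(s,"d64"),find(s,"b28"))
cv2.imwrite("pics/p2.png",np.hstack([cv2.resize(warp(s,c,z),(260,260)) for c,z,s in(((590,-130),15,a),((590,-130),15,b),((688,66),24,b))])[:,:,::-1])
E
```

```text
[ 590.01823425 -130.01677704] [37.95239766 37.97568258] [ 590.22890472 -130.90482585] [59.5382843  60.98691813] (array([ 471.95293681, -338.40903727]), array([24.43182627, 26.04244995]))
[ 591.083697   -132.97889709] [32.4885203  33.00111135] [ 590.11639659 -131.67326864] [56.66590881 61.4042867 ] (array([ 469.83728536, -341.62713623]), array([21.58082072, 22.39967346]))
```

View pics/p2.png

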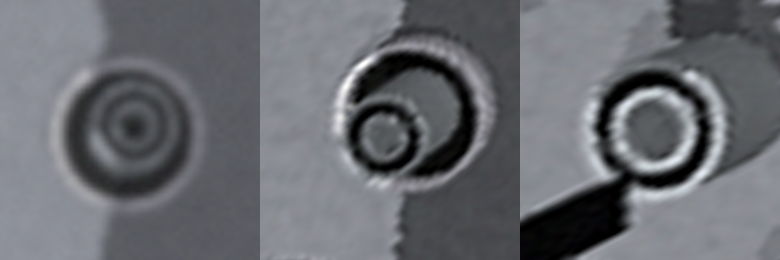

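Bearing_40 lies in dish_64, about 1-3 mm off centre. Next is bearing_66; I'll descend to just above it and check the position first.

To row units: 15 mm / 200 = 0.075, -2.5 mm / 200 = -0.0125.

>>> advance:
  segments: {"aperture": [87,87,87,87],"x": [-0.0125,0,0,0],"y": [0.02,0,0,0],"z": [0.075,0.075,0,0],"ax": [0,0,0,0],"ay": [0,0,0,0],"az": [0,0,0,0]}

```text
time_s: 12.5
tcp_pos: [687.7, 68.1, 51.5]
tcp_rot: [[-1.0, -0.001, -0.002], [-0.001, 1.0, -0.001], [0.002, -0.001, -1.0]]
ft_force: [-0.4, -0.6, 0.3]
grip_width: 86.9
grip_force: 0.0
```

To row units: 8 mm / 200 = 0.04, 6 mm / 200 = 0.03.

>>> advance:
  segments: {"aperture": [87,87,87,87,87,87,55,55,55,55],"x": [0,0,0,0,0,0,0,0,0,0],"y": [-0.0075,0,0,0,0,0,0,0,0,0],"z": [0.04,0.04,0.04,0.03,0.0275,0,0,0,0,0],"ax": [0,0,0,0,0,0,0,0,0,0],"ay": [0,0,0,0,0,0,0,0,0,0],"az": [0,0,0,0,0,0,0,0,0,0]}
  clamp_n: 40

```text
time_s: 13.5
tcp_pos: [689.0, 67.7, 17.9]
tcp_rot: [[-1.0, -0.002, 0.001], [-0.002, 1.0, 0.001], [-0.001, 0.001, -1.0]]
ft_force: [0.7, 0.4, 2.3]
grip_width: 65.2
grip_force: 40.0
```

>>> advance:
  segments: {"aperture": [55,55,55],"x": [0,0,0],"y": [0,0,0],"z": [0,0,0],"ax": [0,0,0],"ay": [0,0,0],"az": [0,0,0]}

```text
time_s: 13.8
tcp_pos: [689.0, 67.7, 17.9]
tcp_rot: [[-1.0, -0.002, 0.001], [-0.002, 1.0, 0.001], [-0.001, 0.001, -1.0]]
ft_force: [0.3, 1.4, 1.9]
grip_width: 65.5
grip_force: 40.0
```

To row units: 35 mm / 200 = 0.175, 30 mm / 200 = 0.15.

>>> advance:
  segments: {"aperture": [55,55,55,55,55,55,55,55,55,55],"x": [0,0,0,0,0.075,0.15,0.175,0.175,0.175,0.175],"y": [0,0,0,0,-0.045,-0.09,-0.105,-0.105,-0.105,-0.105],"z": [-0.04,-0.065,-0.065,0,0,0,0,0,0,0],"ax": [0,0,0,0,0,0,0,0,0,0],"ay": [0,0,0,0,0,0,0,0,0,0],"az": [0,0,0,0,0,0,0,0,0,0]}

```text
time_s: 14.8
tcp_pos: [502.3, -45.2, 51.6]
tcp_rot: [[-1.0, -0.001, 0.001], [-0.001, 1.0, 0.0], [-0.001, 0.0, -1.0]]
ft_force: [-0.5, -0.6, -3.4]
grip_width: 65.2
grip_force: 40.0
```

>>> advance:
  segments: {"aperture": [55,55,55,55],"x": [0.125,0.0725,0,0],"y": [-0.075,-0.035,0,0],"z": [0,0,0,0],"ax": [0,0,0,0],"ay": [0,0,0,0],"az": [0,0,0,0]}

```text
time_s: 15.2
tcp_pos: [465.0, -66.2, 52.0]
tcp_rot: [[-1.0, -0.001, 0.002], [-0.001, 1.0, 0.001], [-0.002, 0.001, -1.0]]
ft_force: [0.4, 0.1, -3.7]
grip_width: 65.2
grip_force: 40.0
```

To row units: 10 mm / 200 = 0.05, 6 mm / 200 = 0.03.

>>> advance:
  segments: {"aperture": [55,55,55,55,55,55],"x": [0,0,0,0,0,0],"y": [0,0,0,0,0,0],"z": [0.05,0.05,0.03,0.015,0,0],"ax": [0,0,0,0,0,0],"ay": [0,0,0,0,0,0],"az": [0,0,0,0,0,0]}

```text
time_s: 15.8
tcp_pos: [464.5, -66.3, 22.4]
tcp_rot: [[-1.0, -0.001, 0.0], [-0.001, 1.0, -0.0], [-0.0, -0.0, -1.0]]
ft_force: [-0.7, -0.4, -4.7]
grip_width: 64.9
grip_force: 40.0
```

To row units: -25 mm / 200 = -0.125, -10 mm / 200 = -0.05.

>>> advance:
  segments: {"aperture": [55,55,55,87,87,87,87,87,87,87],"x": [0,0,0,0,0,0,0,0,0,0],"y": [0,0,0,0,0,0,0,0,0,0],"z": [0.004,0.004,0,0,0,0,0,-0.05,-0.125,-0.125],"ax": [0,0,0,0,0,0,0,0,0,0],"ay": [0,0,0,0,0,0,0,0,0,0],"az": [0,0,0,0,0,0,0,0,0,0]}

```text
time_s: 16.8
tcp_pos: [464.0, -66.4, 81.9]
tcp_rot: [[-1.0, -0.001, -0.001], [-0.001, 1.0, -0.0], [0.001, -0.0, -1.0]]
ft_force: [0.9, 0.3, 0.9]
grip_width: 87.0
grip_force: 0.0
```

>>> advance:
  segments: {"aperture": [60,60,60,60,60,60,60,60,60],"x": [-0.005,-0.005,-0.005,-0.005,-0.005,-0.005,0,0,0],"y": [-0.15,-0.225,-0.225,-0.225,-0.225,-0.2,-0.115,0,0],"z": [0,0,0,0,0,0,0,0,0],"ax": [0,0,0,0,0,0,0,0,0],"ay": [0,0,0,0,0,0,0,0,0],"az": [0,0,0,0,0,0,0,0,0]}

```text
time_s: 17.7
tcp_pos: [470.6, -339.1, 81.1]
tcp_rot: [[-1.0, -0.0, -0.0], [-0.0, 1.0, 0.001], [0.0, 0.001, -1.0]]
ft_force: [0.4, 0.8, 0.4]
grip_width: 60.2
grip_force: 0.0
```

```bash
python3 - <<'E'
from bench import arm
from meas import *
a=arm.snapshot("top");b=arm.snapshot("scene")
T["b66"]=((464,-66,27),66)
for s in(a,b): print(*find(s,"b66"),*find(s,"d90"),find(s,"d52"))
cv2.imwrite("pics/p3.png",np.hstack([cv2.resize(warp(s,c,z),(260,260)) for c,z,s in(((464,-66),15,a),((464,-66),15,b),((471,-339),16,b))])[:,:,::-1])
E
```

```text
[463.82468923 -67.56344859] [53.00254313 53.41300456] [465.32485453 -65.02522278] [84.72275289 85.74190267] (array([699.16320292, -69.19632721]), array([45.767512  , 45.92354329]))
[464.57524872 -69.47012838] [54.94513448 55.29858907] [464.75832621 -65.89968363] [86.4382019 88.1826884] (array([697.9003067 , -69.87934621]), array([47.70620219, 49.41045125]))
```

View pics/p3.png

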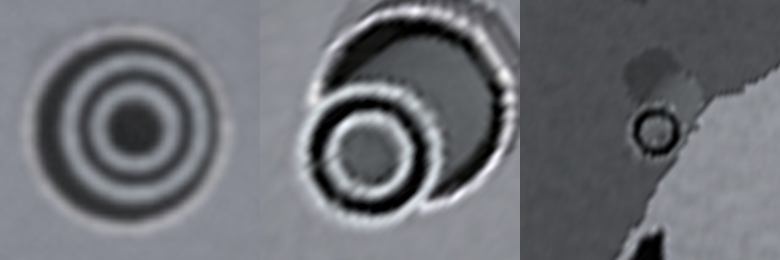

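Bearing_66 lies flat in dish_90, about 2-3 mm off centre. The tool is now above bearing_28.

To row units: 20 mm / 200 = 0.1, 12 mm / 200 = 0.06.

>>> advance:
  segments: {"aperture": [60,60,60,60,60,60,60],"x": [0,0,0,0,0,0,0],"y": [0,0,0,0,0,0,0],"z": [0.1,0.1,0.06,0.04,0.025,0,0],"ax": [0,0,0,0,0,0,0],"ay": [0,0,0,0,0,0,0],"az": [0,0,0,0,0,0,0]}
  clamp_n: 20

```text
time_s: 18.5
tcp_pos: [471.1, -339.5, 16.4]
tcp_rot: [[-1.0, -0.001, 0.001], [-0.001, 1.0, -0.0], [-0.001, -0.0, -1.0]]
ft_force: [0.0, -0.1, 0.9]
grip_width: 59.9
grip_force: 0.0
```

To row units: 2 mm / 200 = 0.01.

>>> advance:
  segments: {"aperture": [60,60,20,20,20,20,20,20,20,20],"x": [0,0,0,0,0,0,0,0,0,0],"y": [0,0,0,0,0,0,0,0,0,0],"z": [0.01,0,0,0,0,0,0,0,0,0],"ax": [0,0,0,0,0,0,0,0,0,0],"ay": [0,0,0,0,0,0,0,0,0,0],"az": [0,0,0,0,0,0,0,0,0,0]}

```text
time_s: 19.5
tcp_pos: [470.7, -339.2, 13.9]
tcp_rot: [[-1.0, -0.001, 0.0], [-0.001, 1.0, 0.0], [-0.0, 0.0, -1.0]]
ft_force: [0.8, -0.1, 0.6]
grip_width: 26.1
grip_force: 20.0
```

To row units: 35 mm / 200 = 0.175, -30 mm / 200 = -0.15.

>>> advance:
  segments: {"aperture": [20,20,20,20,20,20,20,20,20,20],"x": [0,0,0,-0.065,-0.125,-0.15,-0.15,-0.15,-0.15,-0.15],"y": [0,0,0,0.075,0.15,0.175,0.175,0.175,0.175,0.175],"z": [-0.05,-0.075,-0.05,0,0,0,0,0,0,0],"ax": [0,0,0,0,0,0,0,0,0,0],"ay": [0,0,0,0,0,0,0,0,0,0],"az": [0,0,0,0,0,0,0,0,0,0]}

```text
time_s: 20.5
tcp_pos: [660.0, -117.5, 50.4]
tcp_rot: [[-1.0, -0.001, 0.002], [-0.001, 1.0, -0.0], [-0.002, -0.0, -1.0]]
ft_force: [0.7, -0.3, -0.2]
grip_width: 26.4
grip_force: 20.0
```

>>> advance:
  segments: {"aperture": [20,20,20,20],"x": [-0.125,-0.075,0,0],"y": [0.15,0.1,0,0],"z": [0,0,0,0],"ax": [0,0,0,0],"ay": [0,0,0,0],"az": [0,0,0,0]}

```text
time_s: 20.9
tcp_pos: [698.6, -68.6, 49.6]
tcp_rot: [[-1.0, -0.003, 0.0], [-0.003, 1.0, -0.001], [-0.0, -0.001, -1.0]]
ft_force: [0.9, 0.1, -0.1]
grip_width: 26.5
grip_force: 20.0
```

To row units: 10 mm / 200 = 0.05, 7 mm / 200 = 0.035.

>>> advance:
  segments: {"aperture": [20,20,20,20,20,20],"x": [0,0,0,0,0,0],"y": [-0.0025,0,0,0,0,0],"z": [0.05,0.05,0.035,0.015,0,0],"ax": [0,0,0,0,0,0],"ay": [0,0,0,0,0,0],"az": [0,0,0,0,0,0]}

```text
time_s: 21.5
tcp_pos: [698.4, -69.6, 18.9]
tcp_rot: [[-1.0, -0.001, 0.0], [-0.001, 1.0, 0.0], [-0.0, 0.0, -1.0]]
ft_force: [-0.1, 0.1, 0.8]
grip_width: 26.4
grip_force: 20.0
```

To row units: -25 mm / 200 = -0.125, -10 mm / 200 = -0.05.

>>> advance:
  segments: {"aperture": [20,20,20,60,60,60,60,60,60,60],"x": [0,0,0,0,0,0,0,0,0,0],"y": [0,0,0,0,0,0,0,0,0,0],"z": [0.004,0.004,0,0,0,0,0,-0.05,-0.125,-0.125],"ax": [0,0,0,0,0,0,0,0,0,0],"ay": [0,0,0,0,0,0,0,0,0,0],"az": [0,0,0,0,0,0,0,0,0,0]}

```text
time_s: 22.5
tcp_pos: [698.0, -69.5, 78.1]
tcp_rot: [[-1.0, -0.001, -0.001], [-0.001, 1.0, -0.0], [0.001, -0.0, -1.0]]
ft_force: [0.2, 0.2, -0.2]
grip_width: 59.7
grip_force: 0.0
```

>>> advance:
  segments: {"aperture": [60,60,60,60,60,60,60,60,60,60],"x": [0.05,0.1,0.1,0.1,0.1,0.05,0,0,0,0],"y": [0.1,0.2,0.225,0.225,0.225,0.225,0.225,0.2,0,0],"z": [-0.15,-0.15,-0.15,0,0,0,0,0,0,0],"ax": [0,0,0,0,0,0,0,0,0,0],"ay": [0,0,0,0,0,0,0,0,0,0],"az": [0,0,0,0,0,0,0,0,0,0]}

```text
time_s: 23.5
tcp_pos: [601.8, 247.8, 161.6]
tcp_rot: [[-1.0, -0.004, 0.001], [-0.004, 1.0, -0.0], [-0.001, -0.0, -1.0]]
ft_force: [0.4, -0.8, -0.4]
grip_width: 60.1
grip_force: 0.0
```

```bash
python3 - <<'E'
from bench import arm
from meas import *
a=arm.snapshot("top");b=arm.snapshot("scene")
T.update(b28=((699,-69,19),28),b40=((590,-130,21),40),b66=((464,-66,27),66),b52=((566,146,23),52))
for n in T: print(n,*[find(s,n)[0].round(1) for s in(a,b)])
cv2.imwrite("pics/f1.png",np.vstack([np.hstack([cv2.resize(warp(s,T[n][0],10),(200,200)) for n in("b28","b40","b52","b66")]) for s in(a,b)])[:,:,::-1])
E
```

```text
d52 [698.5 -68.2] [696.9 -69. ]
d64 [ 589.4 -128.8] [ 589.8 -131. ]
d76 [566.6 147. ] [566.3 145.2]
d90 [465.2 -66.3] [465.  -66.8]
b28 [698.9 -67.9] [698.8 -71.4]
b40 [ 589.7 -130.1] [ 590.6 -132.5]
b52 [566.8 144.9] [567.6 140.7]
b66 [463.7 -69.6] [464.8 -71.1]
k58 [592.6   9.8] [592.8   7.1]
k40 [ 588.3 -269.7] [ 588.6 -269.9]
```

View pics/f1.png

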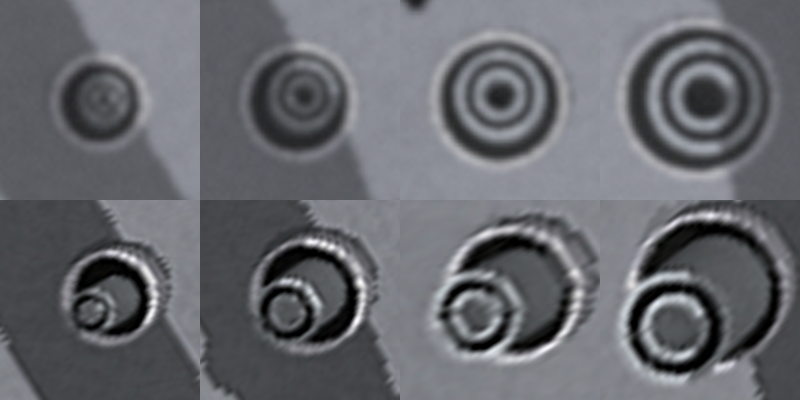

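All four bearings lie flat in their own dishes, within about 5 mm of centre, and the blanks haven't moved. Handing in.

```bash
python3 -c "
from bench import arm;print(arm.sign_off())"
```

```text
the job is handed in; nothing more can be done
None
```

I handed in the job at about 23.5 s of the 86 s allowed: in the last pictures all four bearings lie flat in their own dishes within about 5 mm of centre, and both blanks are where they started; the hand-in did not report a verdict.

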